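# Set, cock and fire a spring hammer impact tester

### The arm

A 7-joint arm with a two-finger parallel gripper is mounted at the origin on the work surface. World frame = base frame: x ahead of the robot, y to its left, z up, the work surface at z = 0. Lengths are in m, angles in rad, forces in N, time in s.
With the tool pointing down it reaches from about 0.4 to 0.85 m from the base axis. Payload 10.4 kg.
Tool frame: the origin (TCP) lies at the very end of the fingers, on their centre line; the grasp point (between the pads) lies r.grip_depth behind it (r.grip_depth is the distance from the TCP to the grasp point, in m); y points along the fingers, z is the direction in which the jaws open and shut, and the axes are right-handed (so a half turn about y gives the same grasp; the last joint's range is limited). The gripper opens to 87 mm and grips with 3 to 60 N. Pads are 19 mm wide; open, the fingers measure 117 mm over their backs; the gripper's body (75 mm by 190 mm) begins 51 mm behind the grasp point.
Start: joints at [1.144, 0.332, -0.065, 1.46, 0.022, 1.35, -0.088], TCP at [0.246, -0.575, 0.223] pointing down, gripper open.
Joint ranges: [-2.6, 2.6], [-0.5, 2.12], [-1.47, 1.34], [0.16, 2.42], [-1.27, 4.41], [0.06, 2.06], [-2.6, 2.6]. Speed limits (rad/s): [2.22, 2.22, 2.79, 2.79, 3.14, 3.14, 3.14].

### API

Orientations are given as a unit quaternion [x, y, z, w].
In Python, from bench import r gives the robot as it stands.
- The arm moves only by the shell command python3 -m jog 'ROWS' [OPENING] [FORCE]. ROWS is JSON, a list of rows, each a list of 6 numbers: the shift along the tool's x, y, z in m, then the turn, a rotation vector about the tool's x, y, z in degrees. A call has 1 to 12 rows; each row shifts and turns the pose as measured when the row begins, along the tool's axes as they then stand; what a row does not reach is not made up. A row lasts 1/12 s, in which the tool goes at most 41.7 mm and 7.16 degrees, less where a joint would pass 70% of its speed; a pose out of reach is approached as far as the arm can. A call with a gripper value outside its range is refused whole. OPENING is the opening, from -1 (shut) to 1 (fully open), so that 0 is half open, set as the call begins (- or left out, the last holds). The fingers move at their own pace and stop on an object; FORCE is the grip in N (left out, the last holds). Time passes only in rows, so rows that do not move let the fingers close. It gives the time, the measured TCP pose, the force and the opening at its end, in the units of the state.
- r.read_state(): the state, without advancing time (a new reading comes with each control period).
- r.camera(name): name is "scene" or "top" or "wrist"; returns a dict with "image" (420x560x3 uint8, red, green, blue), "range_z" (420x560 float32, m along the optical axis (not along the pixel's ray), 0 where there is no reading), "K" (3x3 intrinsics, pixels), "k1" (the pictures are not rectified: a ray, as slopes to the right and down, at radius r is drawn at 1 + k1 r^2 times it, then the intrinsics apply), "R" (3x3) and "t" (3): a world point X has camera coordinates R X + t. Camera axes: x right, y down, z forward; pixel columns grow to the right and rows downward; lengths in m; the calibration is good to about 2 mm. A picture is of the moment at which its call begins.
- r.close_job(): hands the job in, once; it reports no verdict.
The state is a dict: "time": time; "joint_positions": joint angles; "joint_vel": joint speeds; "joint_torque": joint torques, N m; "ee_pos": TCP position; "eef_rot": TCP orientation; "ft_force": force on the tool from outside, world axes, zero at the start; "torque": the same for the moment, N m; "width": finger opening in m.
Only numpy, scipy, OpenCV 4.12 (cv2) and the standard library are available. Lean on these libraries where they do the work, as an engineer would, in place of code of your own. Each camera call takes 0.05 s, during which the arm holds its last target. There are 200 camera calls.

### The job

Run one impact shot on the clamped metal box. With the spring hammer still at rest, turn the selector dial until its pointer has clicked in line with the one tall setting screw; then swing the hammer back by its ball-topped post until the latch catches, take the hand away for a moment so that the latch alone holds it, and push the flat trigger paddle so that the hammer flies freely into the box. Leave the dial on its setting and do not disturb the other things on the surface.

Things in the scene. Friction and masses are not known exactly. Their poses are not given: they have to be found in the camera images.
- console: Selector console: a grey box with a darker grey top, 220 x 220 x 70 tall, fixed to the surface. Origin: centre of its underside, x to its rear, y to its left, z up. The dial's axis stands 20 behind the centre (x = +20, y = 0). Along both sides of the top (y = +-104) run steel bail handles of 10 mm rod rising 35 above the top, from x = -60 to 60. A steel bar (parallel) lies along the rear edge of the top.
- dial (a joint): Angle of the selector dial (rad), 0 to 3.14, growing anticlockwise seen from above. At 0 the pointer points along the console's +y, at 1.571 along its -x, at 3.142 along its -y. Seven clicks 0.5236 apart (0, 0.524 ... 3.142); the crest lies midway, takes about 0.35 N m, and past it the dial snaps on by itself. Starts at one of the first three, or on a crest between them.
- dial_axis (a point): Point on the dial's vertical axis at the top of its bar, 114 above the table. The dial is a black bar 16 thick and 34 tall (from 80 to 114 above the table), reaching 66 from the axis at the pointer end (a white line on top) and 26 at the other end, over a round foot of 26 radius that ends 84 above the table.
- dial_tip (a point): End of the pointer, at half the bar's height, 66 from the axis.
- dial_aim (a point): Point on the pointer's line 88 from the dial's axis, at the console's top: it lies on the setting screw's axis when the dial is set right.
- setting_screw: The tall setting screw: a steel thumbscrew standing 36 above the console's top (18 dia head), fixed, 88 from the dial's axis at one of the dial's last four positions (1.571 to 3.142). The other three of those places have flat screws 13 dia, 6 high. Origin: centre of its foot, on the console's top. It marks the wanted position.
- tester: Spring hammer tester: a grey base plate 250 (x) x 310 (y) x 15, fixed to the surface. Origin: centre of its underside, x to its rear, y to its left, z up. A small aluminium box (the piece under test, its top 70 above the table) is clamped on its left rear part.
- hammer (a joint): Angle of the hammer arm (rad): 0 at rest against the test box, growing anticlockwise seen from above as it is cocked; stop at 1.42. A spring drives it back with 0.24 N m at 0 and 0.6 N m at 1.2. The latch has caught once it has passed about 1.22; released there, the arm rests on the latch at about 1.2. At rest the arm points 2.269 rad anticlockwise from the tester's +x.
- hammer_pivot (a point): On the hammer's vertical pivot axis, in the arm, 52 above the table. The arm is a steel bar 16 wide and 14 tall, top 59 above the table, 130 long, with a cylindrical head (28 dia, 46 long, across the arm's end; outermost 144 from the pivot, top 66 above the table).
- hammer_post (a point): On the axis of the hammer's upright post, 90 from the pivot and 90 above the table: a steel rod 14 dia from the arm's top to a black ball 26 dia centred 122 above the table (top at 135). Push or pull it round the pivot to cock.
- hammer_head (a point): Centre of the hammer's head, 130 from the pivot.
- trigger (a joint): Angle of the trigger lever (rad): 0 at rest (its spring's stop), growing clockwise seen from above to 0.4 as the paddle is pushed; the latch lets the hammer go at about 0.1 to 0.2, with under 10 N at the paddle. It springs back by itself. While cocking, the hammer's pin also moves it aside and it snaps back as it catches.
- trigger_paddle (a point): Near the top of the trigger's upright flat steel paddle, on its centre line, 100 above the table: 8 thick, 30 wide, top at 114 above the table. It stands on the tester's front (-x) side, outside the circle of the hammer's head. At rest its broad faces look along the direction (-0.322, 0.947) of the tester's x, y, and it is pushed that way (to the tester's left) from its right side.
- vee_block: Bystander, leave alone: steel vee block, 90 x 55 x 48 tall mm. Origin: centre of its underside.
- gauge_block: Bystander, leave alone: drilled steel block, 76 x 50 x 25 tall mm. Origin: centre of its underside.
- calculator: Bystander, leave alone: black desk calculator, 150 x 80 x 15 mm. Origin: centre of its underside.
- plug_gauge: Bystander, leave alone: upright steel plug gauge on the tester's base plate, 40 dia x 96 tall mm. Origin: centre of its underside.
- parallel: Bystander, leave alone: square steel bar on the console's top, 22 x 80 x 22 mm. Origin: centre of its underside.
- spray_bottle: Bystander, leave alone: white bottle, 60 dia x 150 tall mm. Origin: centre of its underside.
- clamp: Bystander, leave alone: toolmaker's clamp, two 100 long bars with two cross screws, about 120 wide, 18 tall mm. Origin: centre of its underside.

How it is judged:
By the outcome, as a careful person would: the job done as asked, in the order asked, and still so for the second after the job is handed in, with the robot touching nothing.
It also fails if it takes over 72 s, if anything falls off the work surface, if the arm or the gripper's body presses on something with over 40 N, if the wrist force passes 120 N, or if a joint passes its speed limit or range.

## Working session

There is one attempt and no reset: what is moved stays moved. The work goes in short steps, Python scripts to look and compute and a shell command to move; the robot and the scene stay as the last step left them, time stands still between calls to the robot, and variables do not carry over. Pictures are saved under pics/ and viewed, about 8 in all and at most 12, crops included, and the job is handed in when it is done.

```bash
mkdir -p pics; ls
cat > h.py <<'E'
import numpy as np, cv2
from bench import r
def save(c,n): cv2.imwrite(f'pics/{n}.png',c['image'][:,:,::-1])
def ray(c,u,v):
    K=c['K'];x=(u-K[0,2])/K[0,0];y=(v-K[1,2])/K[1,1];s=1.
    for _ in range(20): s=1+c['k1']*((x/s)**2+(y/s)**2)
    R=c['R'];return -R.T@c['t'], R.T@np.array([x/s,y/s,1.])
def onz(c,u,v,z):
    o,d=ray(c,u,v);return o+d*(z-o[2])/d[2]
def pt(c,u,v):
    o,d=ray(c,u,v);return o+d*c['range_z'][int(round(v)),int(round(u))]
def proj(c,X):
    p=c['R']@X+c['t'];x,y=p[:2]/p[2];s=1+c['k1']*(x*x+y*y);K=c['K'];return K[0,0]*x*s+K[0,2],K[1,1]*y*s+K[1,2]
E
python3 - <<'E'
from h import *
import pickle
for n in ['top','scene']:
    c=r.camera(n);save(c,n);pickle.dump(c,open(n+'.pkl','wb'));print(n,-c['R'].T@c['t'],c['k1'],c['K'][0,0])
s=r.read_state();print(s['time'],s['ee_pos'],s['eef_rot'],s['ft_force'],r.grip_depth)
E
```

```text
pics
top [ 0.48490761 -0.04051944  1.37408261] -0.16351641406376946 469.81620020518585
scene [1.29114309 0.22233185 0.9252108 ] -0.09792988330760105 533.1982846075775
0.1 [ 0.24542199 -0.57443171  0.22183766] [-0.14192958  0.69316311 -0.69231747  0.14169481] [ 0.45581347  0.07824886 -0.20394483] 0.0187
```

View pics/top.png

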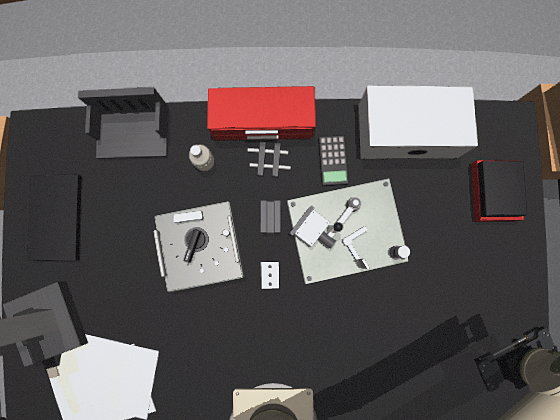

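View pics/scene.png

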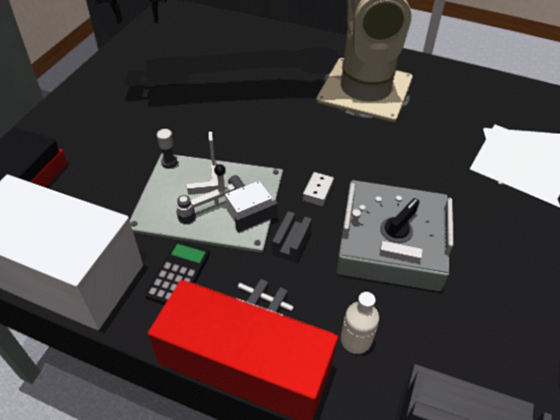

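The console is at top-view px ~(199,246) and the tester at ~(348,232). I'll enlarge both.

Run:
```python
from h import *
import pickle
c=pickle.load(open('top.pkl','rb'));im=c['image'][:,:,::-1]
a=cv2.resize(im[190:300,145:255],None,fx=5,fy=5,interpolation=cv2.INTER_CUBIC)[:, :]
cv2.imwrite('pics/cons.png',a)
b=cv2.resize(im[170:295,280:420],None,fx=5.6,fy=4.8*1.1667,interpolation=cv2.INTER_CUBIC)[:600]
b=cv2.resize(im[170:290,280:420],None,fx=5,fy=5,interpolation=cv2.INTER_CUBIC);cv2.imwrite('pics/test.png',b)
```

```text
(no output)
```

View pics/cons.png

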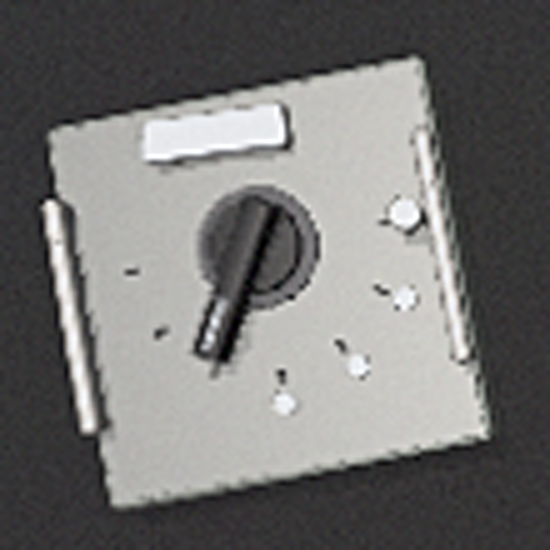

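View pics/test.png

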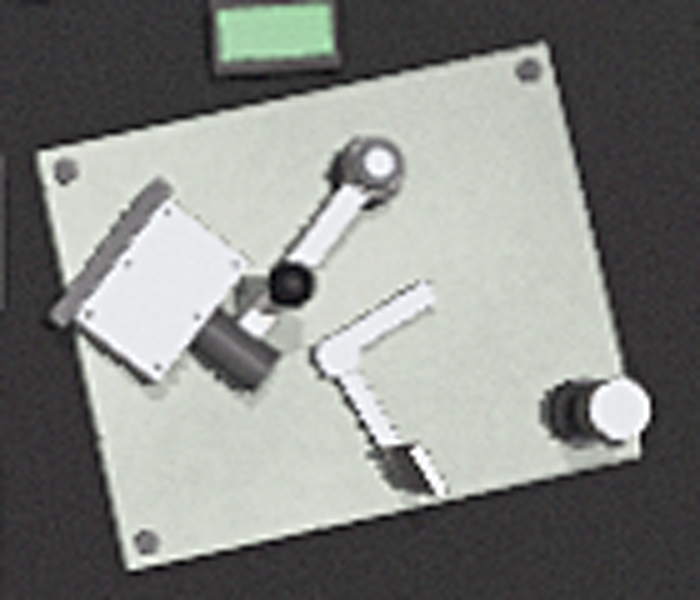

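```bash
cat >> h.py <<'E'
def fit(P,Q):  # 2D rigid model P -> world Q
    p=P-P.mean(0);q=Q-Q.mean(0);a=np.arctan2((p[:,0]*q[:,1]-p[:,1]*q[:,0]).sum(),(p*q).sum())
    M=np.array([[np.cos(a),-np.sin(a)],[np.sin(a),np.cos(a)]]);return a,M,Q.mean(0)-M@P.mean(0)
E
python3 - <<'E'
from h import *
import pickle
c=pickle.load(open('top.pkl','rb'))
def z(px,ox,oy,h): return np.array([onz(c,ox+x/5-.4,oy+y/5-.4,h)[:2] for x,y in px])
C=z([(48,130),(415,57),(490,435),(112,507)],145,190,.07)
a,M,t=fit(np.array([(.11,.11),(.11,-.11),(-.11,-.11),(-.11,.11)]),C);print('console',a,t,np.linalg.norm(C-C.mean(0),axis=1))
ax=M@[.02,0]+t;print('axis',ax)
e=z([(208,352)],145,190,.114)[0];d=M.T@(e-ax);print('tip',e,np.hypot(*d),'dial',np.arctan2(d[1],d[0])-np.pi/2)
for p,h in(((405,213),.106),((404,297),.076)):
  d=M.T@(z([p],145,190,h)[0]-ax);print(np.hypot(*d),(np.arctan2(d[1],d[0])-np.pi/2)%6.283)
print('parallel',M.T@(z([(217,133)],145,190,.092)[0]-t))
T=z([(38,152),(545,42),(640,458),(130,570)],280,170,.015)
b,N,u=fit(np.array([(.125,.155),(.125,-.155),(-.125,-.155),(-.125,.155)]),T);print('tester',b,u,np.linalg.norm(T-T.mean(0),axis=1))
post=z([(291,284)],280,170,.122)[0];th=b+2.269;piv=post-.09*np.array([np.cos(th),np.sin(th)]);print('post',post,'piv',piv,z([(379,160)],280,170,.07))
print('paddle top',z([(420,450),(445,490),(385,448)],280,170,.114)); print('dir',N@[-.322,.947])
print('plug',z([(620,408)],280,170,.111))
print('box',z([(168,203),(243,265),(158,380),(80,318)],280,170,.07))
for k in(0,.6,1.2,1.3,1.4):print(k,piv+.09*np.array([np.cos(th+k),np.sin(th+k)]),piv+.144*np.array([np.cos(th+k),np.sin(th+k)]))
from scipy.spatial.transform import Rotation as Ro
print(Ro.from_quat(r.read_state()['eef_rot']).as_matrix())
for X in range(0,1):pass
E
```

```text
console 0.18090602355638358 [0.52702365 0.20182141] [0.15158223 0.15111361 0.1526133  0.15222163]
axis [0.54669727 0.20541983]
tip [0.48787582 0.22446365] 0.061827415012994574 dial 1.076783672481287
0.08873057886172009 3.134456004230502
0.08789028572176957 2.6195636134510782
parallel [0.08423452 0.00737939]
tester 0.19598590985107683 [ 0.56736565 -0.22540355] [0.19695908 0.1980483  0.19685747 0.19644646]
post [ 0.57203958 -0.18442508] piv [ 0.64221275 -0.24077866] [[ 0.64451932 -0.24184329]]
paddle top [[ 0.48213112 -0.25275469]
 [ 0.46043013 -0.2657343 ]
 [ 0.48358409 -0.23385612]]
dir [-0.50024846  0.86616654]
plug [[ 0.5024235  -0.36342851]]
box [[ 0.62208929 -0.12273033]
 [ 0.58670687 -0.16383616]
 [ 0.52348378 -0.11512068]
 [ 0.55860349 -0.07244833]]
0 [ 0.57203958 -0.18442508] [ 0.52993568 -0.15061293]
0.6 [ 0.55247671 -0.2338908 ] [ 0.49863509 -0.22975808]
1.2 [ 0.56426122 -0.28576264] [ 0.5174903  -0.31275303]
1.3 [ 0.56914156 -0.29332008] [ 0.52529884 -0.32484493]
1.4 [ 0.574752   -0.30035254] [ 0.53427555 -0.33609686]
[[-9.19557150e-01 -5.65124694e-04  3.92955886e-01]
 [-3.92956283e-01  1.10503274e-03 -9.19556490e-01]
 [ 8.54349600e-05 -9.99999230e-01 -1.23821006e-03]]
```

Dial starts near 1.047 (click 2) and the tall screw is at 3.142, so it needs +120° anticlockwise. The jaw heading goes from -110° to 10°. I'll travel above the dial first.

```bash
cat > go.py <<'E'
import sys
from h import *
from scipy.spatial.transform import Rotation as Ro
# go.py x y z headingdeg : remaining shift in tool axes now (mm), turn about tool y (deg)
s=r.read_state();M=Ro.from_quat(s['eef_rot']).as_matrix();p=np.array(s['ee_pos'])
h=np.degrees(np.arctan2(M[1,2],M[0,2]))
a=list(map(float,sys.argv[1:]))
print('t',round(s['time'],2),'p',p.round(4),'head',round(h,1),'tilt',M[2].round(3),'F',np.round(s['ft_force'],1),'w',round(s['width'],4),'j',np.round(s['joint_positions'],2))
if a: print('tool shift mm',(M.T@(np.array(a[:3])-p)*1000).round(1),'turn y',round((h-a[3]+180)%360-180,1))
E
R='[-0.0265,0,-0.0272,0,0,0]'
python3 -m jog '[[-0.0265,0,-0.0272,0,0,0],[-0.0265,0,-0.0272,0,0,0],[-0.0265,0,-0.0272,0,0,0],[-0.0265,0,-0.0272,0,0,0],[-0.0265,0,-0.0272,0,0,0],[-0.0265,0,-0.0272,0,0,0],[-0.0265,0,-0.0272,0,0,0],[-0.0265,0,-0.0272,0,0,0],[-0.0265,0,-0.0272,0,0,0],[-0.0265,0,-0.0272,0,0,0],[-0.0265,0,-0.0272,0,0,0]]' 0
python3 -m jog '[[-0.0265,0,-0.0272,0,0,0],[-0.0265,0,-0.0272,0,0,0],[-0.0265,0,-0.0272,0,0,0],[-0.0265,0,-0.0272,0,0,0],[-0.0265,0,-0.0272,0,0,0],[-0.0265,0,-0.0272,0,0,0],[-0.0265,0,-0.0272,0,0,0],[-0.0265,0,-0.0272,0,0,0],[-0.0265,0,-0.0272,0,0,0],[-0.0265,0,-0.0272,0,0,0],[-0.0265,0,-0.0272,0,0,0]]'
python3 go.py .547 .205 .2 -110
```

```text
time: 1.02
ee_pos: [0.395, -0.1742, 0.2159]
eef_rot: [-0.14, 0.695, -0.692, 0.134]
ft_force: [1.5, 0.6, 0.7]
width: 0.0434
time: 1.93
ee_pos: [0.554, 0.2324, 0.2139]
eef_rot: [-0.138, 0.695, -0.694, 0.132]
ft_force: [0.7, -0.1, 0.7]
width: 0.0436
t 1.93 p [0.554  0.2324 0.2139] head -68.0 tilt [ 0.008 -1.    -0.003] F [ 0.7 -0.1  0.7] w 0.0436 j [ 0.14  0.39 -0.79  1.5   0.27  1.37 -1.85]
tool shift mm [16.6 14.  22.9] turn y 42.0
```

```bash
python3 -m jog '[[0.006,0.004,0.008,0,7,0],[0.006,0.004,0.008,0,7,0],[0.004,0.003,0.006,0,7,0],[0,0,0,0,7,0]]' -0.2 >/dev/null
python3 go.py .547 .205 .2 -110
python3 - <<'E'
from h import *
c=r.camera('wrist');save(c,'w1')
print(proj(c,np.array([.547,.2054,.114])))
E
```

```text
t 2.27 p [0.5419 0.2193 0.1969] head -96.0 tilt [ 0.02  -1.    -0.005] F [ 0.5 -0.4  0.1] w 0.0353 j [ 0.12  0.35 -0.71  1.56  0.22  1.32 -2.29]
tool shift mm [-6.5 -3.3 13.7] turn y 14.0
(np.float64(298.09632364112264), np.float64(204.72700998716675))
```

View pics/w1.png

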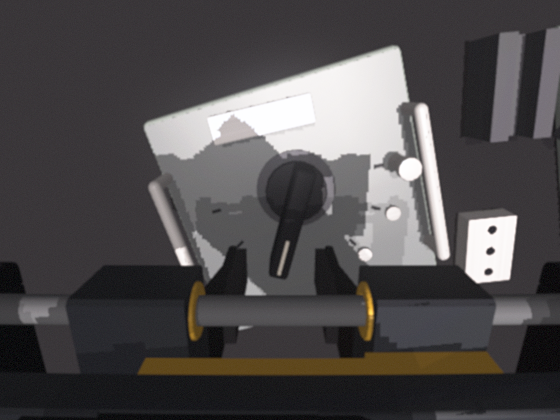

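The wrist view confirms the tall screw at px (410,168), beyond the three flat ones, at the dial's last position. The pointer runs from (303,170) to (280,275), which agrees with the estimate.

```bash
python3 -m jog '[[-0.0065,0,0.0137,0,0,1.1],[0,0,0,0,7,0],[0,0,0,0,6,0],[0,0,0,0,0,0]]'  >/dev/null
python3 go.py .547 .205 .13 -109
```

```text
t 2.65 p [0.5479 0.2017 0.1963] head -109.2 tilt [-0.002 -1.    -0.004] F [ 0.1 -0.2 -0.2] w 0.0346 j [ 0.12  0.33 -0.67  1.59  0.21  1.3  -2.49]
tool shift mm [ 2.  66.3 -2.5] turn y -0.2
```

```bash
python3 -m jog '[[0.001,0.03,-0.0013,0,0,0],[0.001,0.03,-0.0013,0,0,0],[0,0.03,0,0,0,0],[0,0.018,0,0,0,0],[0,0,0,0,0,0]]' 
python3 go.py .547 .205 .089 -109
```

```text
time: 3.07
ee_pos: [0.5509, 0.2013, 0.0871]
eef_rot: [0.112, 0.701, -0.697, -0.103]
ft_force: [0.0, -1.0, 0.1]
width: 0.0347
t 3.07 p [0.5509 0.2013 0.0871] head -107.4 tilt [-0.011 -1.    -0.007] F [ 0.  -1.   0.1] w 0.0347 j [ 0.09  0.43 -0.64  1.71  0.28  1.09 -2.51]
tool shift mm [ 4.8 -1.9 -2.3] turn y 1.6
```

```bash
python3 -m jog '[[0.004,-0.002,-0.002,0,1.6,-0.6],[0.001,0,0,0,0,0],[0,0,0,0,0,0]]'  >/dev/null
python3 go.py .547 .205 .089 -109
python3 -m jog '[[0,0,0,0,0,0],[0,0,0,0,0,0],[0,0,0,0,0,0],[0,0,0,0,0,0]]' -1 50 >/dev/null
python3 go.py .547 .205 .089 -109
```

```text
t 3.32 p [0.5472 0.204  0.0911] head -108.7 tilt [-0.001 -1.    -0.007] F [ 0.5 -0.   0.3] w 0.035 j [ 0.08  0.42 -0.63  1.7   0.27  1.1  -2.53]
tool shift mm [ 0.5  2.1 -0.8] turn y 0.3
t 3.65 p [0.5496 0.2055 0.0955] head -108.6 tilt [-0.006 -1.    -0.012] F [  6.8  11.8 -12.8] w 0.0159 j [ 0.08  0.42 -0.63  1.7   0.27  1.1  -2.52]
tool shift mm [2.3 6.5 1.4] turn y 0.4
```

```bash
python3 -m jog '[[0,0,0,0,0,0],[0,0,0,0,0,0]]' -0.5 >/dev/null
python3 go.py .547 .205 .087 -109
python3 -m jog '[[0.001,0.004,0.001,0,0,0],[0,0.003,0,0,0,0]]' >/dev/null
python3 go.py .547 .205 .087 -109
python3 -m jog '[[0,0,0,0,0,0],[0,0,0,0,0,0],[0,0,0,0,0,0]]' -1 50 >/dev/null
python3 go.py .547 .205 .087 -109
```

```text
t 3.82 p [0.5499 0.2059 0.096 ] head -108.5 tilt [-0.007 -1.    -0.013] F [-0.6 -0.3 -2. ] w 0.0202 j [ 0.08  0.42 -0.63  1.7   0.27  1.1  -2.52]
tool shift mm [2.5 9.  1.9] turn y 0.5
t 3.98 p [0.5491 0.2053 0.0894] head -108.5 tilt [-0.008 -1.    -0.014] F [-0.4 -0.5 -0.1] w 0.0214 j [ 0.08  0.42 -0.63  1.71  0.27  1.09 -2.53]
tool shift mm [1.9 2.3 1. ] turn y 0.5
t 4.23 p [0.549  0.206  0.0887] head -108.5 tilt [-0.008 -1.    -0.014] F [-0.1 -0.5  2.6] w 0.0156 j [ 0.08  0.42 -0.63  1.71  0.27  1.09 -2.53]
tool shift mm [1.6 1.7 1.6] turn y 0.5
```

```bash
python3 -m jog '[[0,0,0,0,-6,0],[0,0,0,0,-6,0],[0,0,0,0,-6,0],[0,0,0,0,-6,0],[0,0,0,0,-6,0],[0,0,0,0,-6,0]]' 
python3 go.py .547 .205 .087 10
```

```text
time: 4.73
ee_pos: [0.549, 0.2067, 0.0887]
eef_rot: [-0.111, 0.701, -0.694, 0.121]
ft_force: [1.3, 2.0, -1.3]
width: 0.0158
t 4.73 p [0.549  0.2067 0.0887] head -71.1 tilt [-0.015 -1.    -0.007] F [ 1.3  2.  -1.3] w 0.0158 j [ 0.17  0.45 -0.75  1.7   0.34  1.1  -1.92]
tool shift mm [2.4 1.7 1. ] turn y -81.1
```

```bash
python3 -m jog '[[0,0,0,0,-6,0],[0,0,0,0,-6,0],[0,0,0,0,-6,0],[0,0,0,0,-6,0],[0,0,0,0,-6,0],[0,0,0,0,-6,0],[0,0,0,0,-6,0]]' >/dev/null
python3 go.py .547 .205 .087 10
python3 -m jog '[[0,0,0,0,-6,0],[0,0,0,0,-6,0],[0,0,0,0,-6,0],[0,0,0,0,-6,0],[0,0,0,0,-6,0],[0,0,0,0,-6,0]]' >/dev/null
python3 go.py .547 .205 .087 10
```

```text
t 5.32 p [0.5484 0.2073 0.0887] head -27.0 tilt [-0.016 -1.     0.004] F [ 0.8  2.2 -1.2] w 0.0153 j [ 0.27  0.5  -0.89  1.7   0.42  1.13 -1.21]
tool shift mm [ 2.7  1.7 -0.2] turn y -37.0
t 5.82 p [0.5476 0.2074 0.0887] head 10.9 tilt [-0.011 -1.     0.01 ] F [ 1.1  1.1 -0.7] w 0.0158 j [ 0.36  0.56 -1.02  1.69  0.51  1.16 -0.61]
tool shift mm [ 2.3  1.7 -1.1] turn y 0.9
```

```bash
python3 -m jog '[[0,0,0,0,0,0],[0,0,0,0,0,0],[0,0,0,0,0,0],[0,-0.03,0,0,0,0],[0,-0.03,0,0,0,0],[0,-0.03,0,0,0,0],[0,-0.03,0,0,0,0]]' -0.2 >/dev/null
python3 go.py .572 -.184 .2 -129
```

```text
t 6.4 p [0.5432 0.2025 0.2053] head 10.1 tilt [-0.009 -1.    -0.004] F [ 0.4 -0.1  0.7] w 0.0345 j [ 0.41  0.45 -1.09  1.57  0.39  1.37 -0.54]
tool shift mm [385.6   2.  -39.3] turn y 139.1
```

```bash
python3 -m jog '[[0.032,0,-0.0036,0,0,0],[0.032,0,-0.0036,0,0,0],[0.032,0,-0.0036,0,0,0],[0.032,0,-0.0036,0,0,0],[0.032,0,-0.0036,0,0,0],[0.032,0,-0.0036,0,0,0],[0.032,0,-0.0036,0,0,0],[0.032,0,-0.0036,0,0,0],[0.032,0,-0.0036,0,0,0],[0.032,0,-0.0036,0,0,0],[0.032,0,-0.0036,0,0,0]]' >/dev/null
python3 -m jog '[[0.02,0,0,0,7,0],[0,0,0,0,7,0],[0,0,0,0,7,0],[0,0,0,0,7,0],[0,0,0,0,7,0],[0,0,0,0,7,0],[0,0,0,0,7,0],[0,0,0,0,7,0],[0,0,0,0,7,0],[0,0,0,0,7,0]]' >/dev/null
python3 go.py .572 -.184 .18 -129
python3 -m jog '[[0,0,0,0,7,0],[0,0,0,0,7,0],[0,0,0,0,7,0],[0,0,0,0,7,0],[0,0,0,0,7,0],[0,0,0,0,7,0],[0,0,0,0,7,0],[0,0,0,0,7,0]]' >/dev/null
python3 go.py .572 -.184 .18 -129
python3 - <<'E'
from h import *
c=r.camera('wrist');a=c['image'][:,:,::-1]
t=r.camera('top');b=cv2.resize(t['image'][190:300,145:255,::-1],(420,420),interpolation=cv2.INTER_CUBIC)
cv2.imwrite('pics/m.png',cv2.resize(np.hstack([a,b]),None,fx=.8,fy=.8));print(proj(c,np.array([.572,-.1844,.122])))
import pickle;pickle.dump(c,open('w2.pkl','wb'))
E
```

```text
t 8.15 p [ 0.563  -0.1914  0.211 ] head -63.0 tilt [-0.006 -1.    -0.   ] F [ 0.1 -0.4 -0.1] w 0.035 j [ 0.87  0.37 -0.78  1.53  0.26  1.34 -1.03]
tool shift mm [-11.2  31.1  -2.5] turn y 66.0
t 8.82 p [ 0.5621 -0.1913  0.2121] head -120.3 tilt [-0.004 -1.    -0.004] F [ 0.2 -1.2  0.5] w 0.0351 j [ 0.76  0.33 -0.63  1.54  0.2   1.33 -1.99]
tool shift mm [ -4.7  32.2 -11.2] turn y 8.7
(np.float64(266.0716443420861), np.float64(206.51828594142893))
```

View pics/m.png

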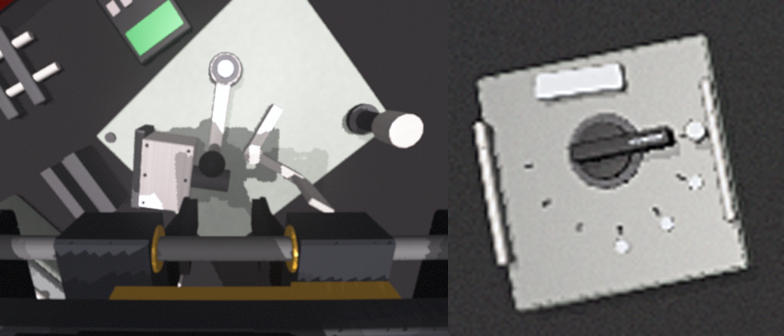

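The dial pointer lines up with the tall screw, with its tip at px (672,133) and the screw at (697,130). The ball is at wrist px (264,204), against a predicted (266,207).

```bash
python3 -m jog '[[-0.0047,0,-0.0112,0,0,0],[0,0,0,0,7,0],[0,0.02,0,0,2,0]]' 0 >/dev/null
python3 go.py .572 -.184 .101 -129
```

```text
t 9.17 p [ 0.5738 -0.1844  0.1958] head -128.9 tilt [-0.01  -1.    -0.006] F [0.2 0.1 0.2] w 0.0421 j [ 0.72  0.35 -0.61  1.55  0.21  1.3  -2.16]
tool shift mm [ 2.6 94.8  1.3] turn y 0.1
```

```bash
python3 -m jog '[[0.001,0.03,0.001,0,0,0],[0.001,0.03,0,0,0,0],[0.001,0.02,0,0,0,0],[0,0.008,0,0,0,0]]' 0 >/dev/null
python3 go.py .572 -.184 .101 -129
```

```text
t 9.5 p [ 0.5722 -0.1831  0.1046] head -128.2 tilt [-0.012 -1.    -0.006] F [-0.1 -0.  -0.2] w 0.0437 j [ 0.71  0.43 -0.59  1.66  0.26  1.13 -2.19]
tool shift mm [-0.3  3.6  0.9] turn y 0.8
```

Close on the ball, gently, then arc around the pivot in part.

```bash
python3 -m jog '[[0,0.002,0,0,0.8,0],[0,0,0,0,0,0],[0,0,0,0,0,0],[0,0,0,0,0,0],[0,0,0,0,0,0]]' -1 20 >/dev/null
python3 go.py .572 -.184 .101 -129
python3 -m jog '[[-0.0005,0,0.0094,0,-6,0],[-0.0005,0,0.0094,0,-6,0],[-0.0005,0,0.0094,0,-6,0],[-0.0005,0,0.0094,0,-6,0]]' >/dev/null
python3 go.py .5609 -.2167 .101 -105
```

```text
t 9.92 p [ 0.5724 -0.1827  0.1032] head -128.8 tilt [-0.011 -1.    -0.007] F [  3.4  -0.2 -15.5] w 0.025 j [ 0.71  0.43 -0.59  1.66  0.26  1.12 -2.2 ]
tool shift mm [-0.5  2.2  1.2] turn y 0.2
t 10.25 p [ 0.556  -0.2146  0.1031] head -103.8 tilt [-0.014 -1.    -0.003] F [ 3.6  0.4 -8.3] w 0.0245 j [ 0.82  0.43 -0.66  1.67  0.28  1.13 -1.72]
tool shift mm [-5.2  2.2  0.9] turn y 1.2
```

```bash
python3 -m jog '[[-0.0005,0,0.0098,0,-6,0],[-0.0005,0,0.0098,0,-6,0],[-0.0005,0,0.0098,0,-6,0],[-0.0005,0,0.0098,0,-6,0],[-0.0005,0,0.0098,0,-6,0],[-0.0005,0,0.0098,0,-6,0]]' >/dev/null
python3 go.py .571 -.2945 .101 -54
```

```text
t 10.75 p [ 0.5581 -0.2699  0.1031] head -65.9 tilt [-0.011 -1.    -0.003] F [-3.7  4.  -4. ] w 0.0246 j [ 0.95  0.52 -0.75  1.59  0.36  1.18 -1.02]
tool shift mm [-1.7  2.  27.7] turn y -11.9
```

```bash
python3 -m jog '[[-0.0005,0,0.0098,0,-4,0],[-0.0005,0,0.0098,0,-4,0],[-0.0005,0,0.0095,0,-4,0],[0,0,0.001,0,0,0]]' >/dev/null
python3 go.py .571 -.2945 .101 -54
python3 - <<'E'
from h import *
s=r.read_state();p=s['ee_pos'];print('k deg',np.degrees(np.arctan2(p[1]+.2413,p[0]-.6435))%360-141.2)
E
```

```text
t 11.08 p [ 0.5698 -0.2935  0.103 ] head -52.7 tilt [-0.006 -1.    -0.013] F [-5.3  5.4 -0.5] w 0.0244 j [ 0.97  0.58 -0.77  1.51  0.41  1.22 -0.78]
tool shift mm [-0.3  2.   1.6] turn y 1.3
k deg 74.09350509372615
```

```bash
python3 -m jog '[[0,0,0.003,0,0,0],[0,0,0,0,0,0],[0,0,-0.004,0,1,0],[0,0,-0.004,0,1,0],[0,0,0,0,0,0]]' >/dev/null
python3 go.py .571 -.2945 .101 -54
python3 -m jog '[[0,0,0,0,0,0],[0,0,0,0,0,0],[0,0,0,0,0,0],[0,0,0,0,0,0]]' 0 >/dev/null
python3 go.py .571 -.2945 .101 -54
python3 -m jog '[[0,-0.02,0,0,0,0],[0,-0.03,0,0,0,0],[0,-0.03,0,0,0,0],[0,0,0,0,0,0]]' 0 >/dev/null
python3 go.py .4885 -.289 .2 -60
python3 - <<'E'
from h import *
c=r.camera('wrist');save(c,'w3');t=r.camera('scene')
a=cv2.resize(t['image'][110:260,120:320,::-1],(560,420),interpolation=cv2.INTER_CUBIC)
cv2.imwrite('pics/m2.png',cv2.resize(np.hstack([c['image'][:,:,::-1],a]),None,fx=.71,fy=.71))
for k in(0,1.2):
  th=2.465+k;print(k,proj(c,np.array([.6435+.09*np.cos(th),-.2413+.09*np.sin(th),.122])))
print(proj(c,np.array([.471,-.259,.114])))
import pickle;pickle.dump(c,open('w3.pkl','wb'))
E
```

```text
t 11.5 p [ 0.564  -0.2861  0.1032] head -54.7 tilt [-0.003 -1.    -0.022] F [ 1.8 -0.4 -7.7] w 0.0243 j [ 0.97  0.57 -0.77  1.53  0.39  1.22 -0.82]
tool shift mm [-0.9  2.  10.9] turn y -0.7
t 11.83 p [ 0.5654 -0.2879  0.1059] head -54.8 tilt [-0.004 -1.    -0.016] F [ 0.   0.4 -0.1] w 0.0406 j [ 0.97  0.57 -0.77  1.53  0.39  1.22 -0.82]
tool shift mm [-0.8  4.7  8.7] turn y -0.8
t 12.17 p [ 0.5659 -0.2898  0.1891] head -54.8 tilt [-0.004 -1.    -0.016] F [-0.1  0.4  0.4] w 0.0433 j [ 0.98  0.5  -0.8   1.43  0.35  1.37 -0.78]
tool shift mm [ 62.7 -10.4 -45.5] turn y 5.2
0 (np.float64(158.30373441280148), np.float64(126.19451850460479))
1.2 (np.float64(276.8711849641544), np.float64(219.57547389577272))
(np.float64(180.2523416700605), np.float64(289.2537635807357))
```

View pics/m2.png

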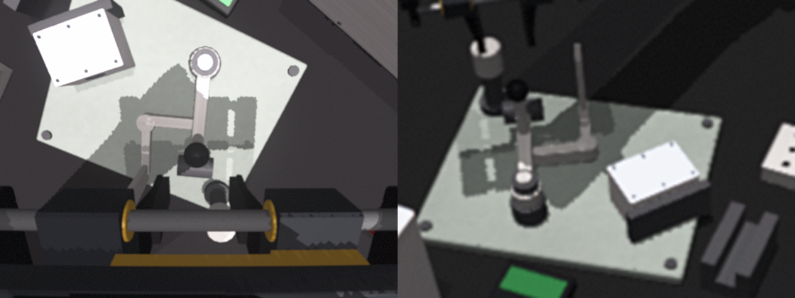

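Latch holds: the ball is at wrist px (276,219), as predicted for 1.2 rad. Next is moving to the paddle's right side with the fingers shut.

```bash
python3 -m jog '[[0.032,0,-0.023,0,0,0],[0.031,0,-0.0225,0,0,0],[0,0,0,0,5,0],[0,0,0,0,0,0],[0,0,0,0,0,0]]' -1 >/dev/null
python3 go.py .4885 -.289 .093 -60
```

```text
t 12.68 p [ 0.4809 -0.2876  0.1774] head -59.8 tilt [ 0.004 -1.    -0.03 ] F [ 0.2 -0.8  1.2] w 0.0183 j [ 1.14  0.35 -0.82  1.64  0.25  1.29 -0.77]
tool shift mm [-6.2 84.2  7.6] turn y 0.2
```

```bash
python3 -m jog '[[-0.006,0,0.008,1.7,0,0],[0,0,0,0,0,0]]' >/dev/null
python3 go.py .4885 -.289 .093 -60
python3 - <<'E'
from h import *
c=r.camera('scene');save(c,'s3')
a=cv2.resize(c['image'][90:260,100:320,::-1],(776,600),interpolation=cv2.INTER_CUBIC);cv2.imwrite('pics/s3c.png',a)
E
```

```text
t 12.85 p [ 0.4918 -0.2918  0.1765] head -59.6 tilt [ 0.003 -1.     0.002] F [ 0.5  0.6 -1.2] w 0.0053 j [ 1.12  0.35 -0.82  1.63  0.27  1.27 -0.78]
tool shift mm [ 1.2 83.5 -4.3] turn y 0.4
```

View pics/s3c.png

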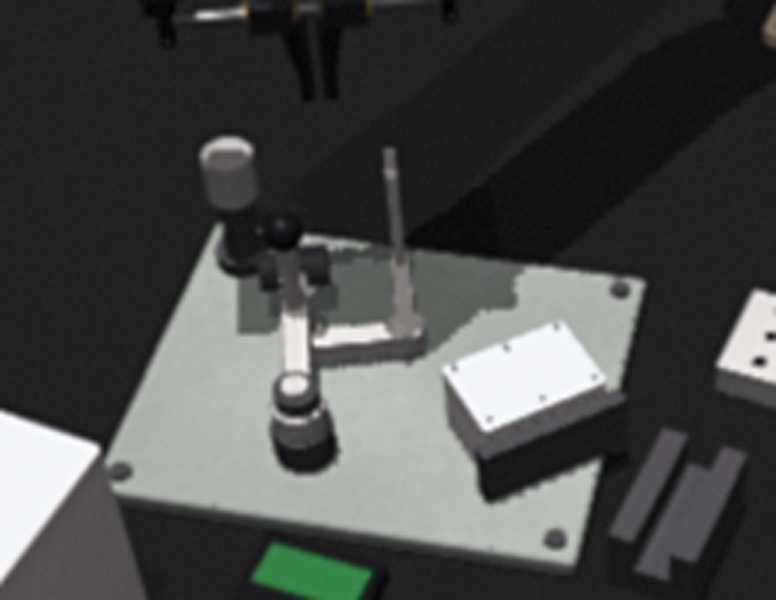

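```bash
python3 -c "
from h import *;c=r.camera('scene');print(onz(c,210.6,132.5,.114))"
python3 -m jog '[[0.001,0.03,0,0,0,0],[0,0.03,0,0,0,0],[0,0.02,0,0,0,0],[0,0,0,0,0,0]]' >/dev/null
python3 go.py .4705 -.258 .093 -60
```

```text
[ 0.46425444 -0.26216835  0.114     ]
t 13.28 p [ 0.4938 -0.2916  0.0954] head -59.3 tilt [-0.    -1.     0.003] F [-0.3 -1.  -0.3] w 0.0003 j [ 1.09  0.44 -0.78  1.72  0.34  1.12 -0.83]
tool shift mm [  2.9   2.3 -40.8] turn y 0.7
```

```bash
python3 -m jog '[[0.001,0,-0.007,0,0,0],[0.001,0,-0.007,0,0,0],[0.001,0,-0.006,0,0,0],[0,0,-0.006,0,0,0]]' >/dev/null
python3 go.py .4705 -.258 .093 -60
python3 -m jog '[[0,0,-0.006,0,0,0],[0,0,-0.006,0,0,0],[0,0,-0.005,0,0,0]]' >/dev/null
python3 go.py .4705 -.258 .093 -60
python3 - <<'E'
from h import *
c=r.camera('scene')
a=cv2.resize(c['image'][90:260,100:320,::-1],(776,600),interpolation=cv2.INTER_CUBIC);cv2.imwrite('pics/s4.png',a)
E
```

```text
t 13.62 p [ 0.479  -0.2687  0.0977] head -59.1 tilt [-0.003 -1.     0.003] F [ 2.6 -4.3 -1.9] w 0.0004 j [ 1.11  0.38 -0.81  1.78  0.31  1.11 -0.83]
tool shift mm [  1.8   4.7 -13.6] turn y 0.9
t 13.87 p [ 0.4712 -0.2551  0.1009] head -59.2 tilt [-0.004 -1.     0.012] F [ 2.5 -3.4 -2.5] w 0.0006 j [ 1.12  0.34 -0.82  1.82  0.29  1.09 -0.84]
tool shift mm [2.1 8.  2. ] turn y 0.8
```

View pics/s4.png

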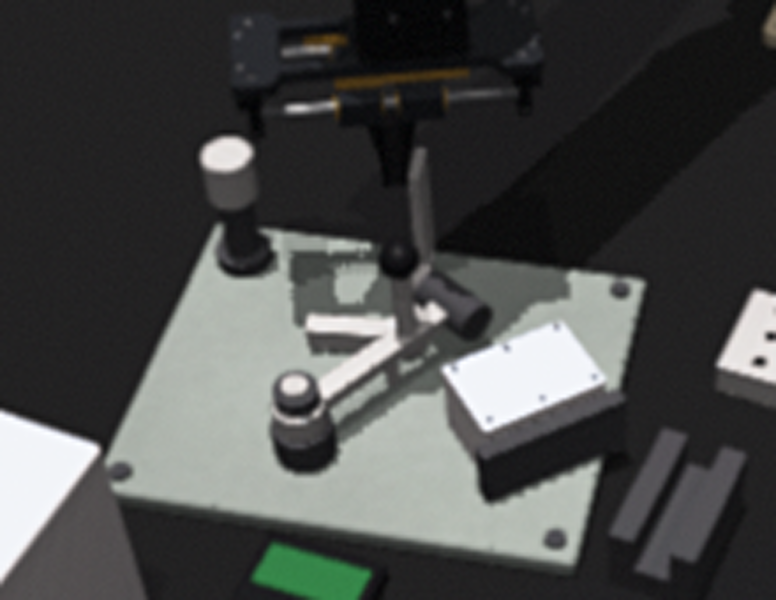

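The hammer has been released and shows mid-swing. I'll hold briefly, then back off, lift and check.

```bash
python3 -m jog '[[0,0,0,0,0,0],[0,0,0,0,0,0],[0,0,0,0,0,0]]' >/dev/null; python3 go.py
python3 -m jog '[[0,0,0.008,0,0,0],[0,0,0.01,0,0,0],[0,0,0.01,0,0,0],[0,0,0.01,0,0,0],[0,-0.03,0,0,0,0],[0,-0.03,0,0,0,0],[0,-0.03,0,0,0,0],[0,-0.03,0,0,0,0],[0,0,0,0,0,0]]' >/dev/null
python3 go.py
python3 -m jog '[[0.036,0,0,0,0,0],[0.036,0,0,0,0,0],[0.02,0,0.02,0,0,0],[0,0,0.03,0,0,0],[0,0,0.03,0,0,0],[0,0,0.03,0,0,0],[0,0,0,0,0,0],[0,0,0,0,0,0]]' >/dev/null
python3 go.py
python3 - <<'E'
from h import *
c=r.camera('scene');t=r.camera('top')
a=cv2.resize(c['image'][110:350,110:460,::-1],(480,330));b=cv2.resize(t['image'][130:300,140:420,::-1],(544,330),interpolation=cv2.INTER_CUBIC)
cv2.imwrite('pics/fin.png',np.vstack([cv2.resize(a,(544,290)),b[:310]]))
E
```

```text
t 14.17 p [ 0.471  -0.2557  0.1021] head -59.2 tilt [-0.004 -1.     0.015] F [ 2.7 -3.6 -2.4] w 0.0003 j [ 1.12  0.34 -0.82  1.82  0.29  1.09 -0.84]
t 14.92 p [ 0.4918 -0.2914  0.224 ] head -59.2 tilt [-0.005 -1.     0.001] F [-0.1 -0.8 -0.1] w 0.0006 j [ 1.14  0.32 -0.83  1.57  0.23  1.35 -0.75]
t 15.58 p [ 0.4719 -0.4422  0.2228] head -59.1 tilt [-0.008 -1.    -0.001] F [-0.7  1.5 -0.2] w 0.0001 j [ 1.21  0.48 -0.74  1.37  0.31  1.42 -0.55]
```

View pics/fin.png

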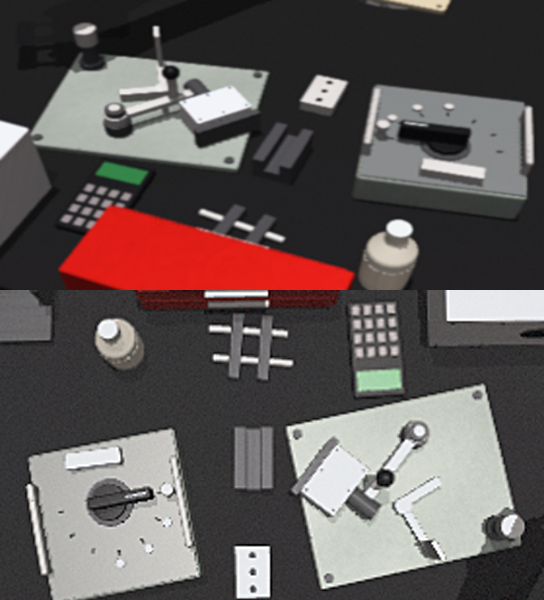

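The hammer rests against the box, the trigger is back, the dial is on the tall screw, and the bystanders have not moved. Handing in.

```bash
python3 -c "
from bench import r;print(r.close_job())"
```

```text
the job is handed in; nothing more can be done
None
```

The impact shot is done and the job is handed in; it reported no verdict. It ended at about 15.6 s of the 72 s allowed.

- **Dial:** With the hammer still at rest, I turned the dial from about 1.05 to 3.14 rad. The top view showed the pointer lined up with the tall setting screw, and it was still there in the last pictures.
- **Cocking:** I swung the hammer by its ball to about 1.3 rad and eased it back onto the latch. After I opened the fingers and lifted clear, the ball stayed where it should be for 1.2 rad. The hand was off for more than a second before I touched the trigger.
- **Shot:** I pushed the paddle from its right side with about 5 N. One picture caught the hammer mid-swing with the hand clear of it.
- **Final check:** The hammer is back against the box, the trigger has sprung back and the robot touches nothing. The bystanders look unmoved by eye; I did not measure them.

My first grip on the dial drifted up about 5 mm as the fingers closed, so I reopened, lowered and gripped it again before turning. The highest tool force I read was about 19 N; I only read it between moves. No check failed or disagreed at the end.

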